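# Snap the seed tray lid shut all round

## Task

Press down the green snap sections all round the rim of the clear seed tray's lid, section by section, until all six have clicked shut. Only press with the fingertips: the tray stays standing on the table about where it is, and is not lifted, tipped or shoved away; leave the other things on the table where they stand, and finish with the hand clear.

Things in the scene. Friction and masses are not known exactly. Their poses are not given: they have to be found in the camera images.
- tray: Clear plastic seed tray holding small clay pots, lid on, loose, 0.65 to 1 kg; 192 x 262 mm (x, y) over the small catches outside the rim, lid plate 176 x 246, its top at 60 mm, raised centre panel 106 x 176 with top at 70 mm; walls 160 x 230. Six green snap sections lie round the rim. Origin: centre of underside; x the short way (from the robot at yaw 0), y the long way (left), z up.
- top_near_left (a point): Middle of the upper face of the green snap section on the robot's side of the rim, left half (tray -x, +y), at (-74, 57) mm from the tray's origin; the section is 24 mm along tray x, 95 mm along y, 10 mm thick. The point moves with it: 78 mm above the table when open (standing proud), 70 mm when shut (flush with the centre panel).
- clip_near_left (a joint): How far this section is pressed down: 0 = open, 0.008 m = shut, with slightly springy stops at both ends. It slides straight down relative to the tray; it resists with about 5 N at first, falling to none halfway (4 mm), beyond which it snaps down and stays shut by itself; released before that, it springs back up. Open or, for some, already shut at the start.
- top_near_right (a point): Middle of the upper face of the green snap section on the robot's side of the rim, right half (-x, -y), at (-74, -57) mm from the tray's origin; the section is 24 mm along tray x, 95 mm along y, 10 mm thick. The point moves with it: 78 mm above the table when open (standing proud), 70 mm when shut (flush with the centre panel).
- clip_near_right (a joint): How far this section is pressed down: 0 = open, 0.008 m = shut, with slightly springy stops at both ends. It slides straight down relative to the tray; it resists with about 5 N at first, falling to none halfway (4 mm), beyond which it snaps down and stays shut by itself; released before that, it springs back up. Open or, for some, already shut at the start.
- top_right (a point): Middle of the upper face of the green snap section on the right-hand short end (-y), at (0, -109) mm from the tray's origin; the section is 100 mm along tray x, 24 mm along y, 10 mm thick. The point moves with it: 78 mm above the table when open (standing proud), 70 mm when shut (flush with the centre panel).
- clip_right (a joint): How far this section is pressed down: 0 = open, 0.008 m = shut, with slightly springy stops at both ends. It slides straight down relative to the tray; it resists with about 5 N at first, falling to none halfway (4 mm), beyond which it snaps down and stays shut by itself; released before that, it springs back up. Open or, for some, already shut at the start.
- top_far_right (a point): Middle of the upper face of the green snap section on the far side of the rim, right half (+x, -y), at (74, -57) mm from the tray's origin; the section is 24 mm along tray x, 95 mm along y, 10 mm thick. The point moves with it: 78 mm above the table when open (standing proud), 70 mm when shut (flush with the centre panel).
- clip_far_right (a joint): How far this section is pressed down: 0 = open, 0.008 m = shut, with slightly springy stops at both ends. It slides straight down relative to the tray; it resists with about 5 N at first, falling to none halfway (4 mm), beyond which it snaps down and stays shut by itself; released before that, it springs back up. Open or, for some, already shut at the start.
- top_far_left (a point): Middle of the upper face of the green snap section on the far side of the rim, left half (+x, +y), at (74, 57) mm from the tray's origin; the section is 24 mm along tray x, 95 mm along y, 10 mm thick. The point moves with it: 78 mm above the table when open (standing proud), 70 mm when shut (flush with the centre panel).
- clip_far_left (a joint): How far this section is pressed down: 0 = open, 0.008 m = shut, with slightly springy stops at both ends. It slides straight down relative to the tray; it resists with about 5 N at first, falling to none halfway (4 mm), beyond which it snaps down and stays shut by itself; released before that, it springs back up. Open or, for some, already shut at the start.
- top_left (a point): Middle of the upper face of the green snap section on the left-hand short end (+y), at (0, 109) mm from the tray's origin; the section is 100 mm along tray x, 24 mm along y, 10 mm thick. The point moves with it: 78 mm above the table when open (standing proud), 70 mm when shut (flush with the centre panel).
- clip_left (a joint): How far this section is pressed down: 0 = open, 0.008 m = shut, with slightly springy stops at both ends. It slides straight down relative to the tray; it resists with about 5 N at first, falling to none halfway (4 mm), beyond which it snaps down and stays shut by itself; released before that, it springs back up. Open or, for some, already shut at the start.
- dibber: Bystander: wooden T-handled dibber with steel point, lying, 210 mm long, 22 mm thick, T 102 mm wide; origin under the shaft, x along the shaft towards the point
- twine: Bystander: cork-coloured twine spool standing, 60 mm wide, 60 mm high; origin centre of underside
- clay_pot: Bystander: small terracotta pot, 72 mm wide, 65 mm high; origin centre of underside
- grey_pot: Bystander: grey ceramic pot, 124 mm wide, 110 mm high; origin centre of underside
- cloche: Bystander: small glass cloche with a knob, 124 mm wide, 144 mm high; origin centre of underside
- label_jar: Bystander: green glass jar with plant labels, 68 mm wide, 125 mm high with the labels; origin centre of underside

How it is judged:
By the outcome, as a careful person would: the job done as asked, in the order asked, and still so for the second after the job is handed in, with the robot touching nothing.
It also fails if it takes over 48 s, if anything falls off the work surface, if the arm or the gripper's body presses on something with over 40 N, if the wrist force passes 120 N, or if a joint passes its speed limit or range.

## Robot

A 6-joint arm with a two-finger parallel gripper is mounted at the origin on the work surface. World frame = base frame: x ahead of the robot, y to its left, z up, the work surface at z = 0. Lengths are in mm, angles in rad, forces in N, time in s.
With the tool pointing down it reaches from about 325 to 750 mm from the base axis. Payload 7.6 kg.
Tool frame: the origin (TCP) lies midway between the tips of the shut fingers; the grasp point (between the pads) lies 19 mm behind it; z points along the fingers, y is the direction in which the jaws open and shut (so a half turn about z gives the same grasp; the last joint's range is limited). The gripper opens to 85 mm and grips with 20 to 120 N. Pads are 22 mm wide; open, the fingers measure 114 mm over their backs; the gripper's body (76 mm by 85 mm) begins 54 mm behind the grasp point. The pads swing forward as they close: fully open they stand 13 mm farther back than shut.
Start: joints at [-1.3, 0.052, 1.401, -0, 1.689, -0.07], TCP at [175.502, -494.818, 231.323] pointing down, gripper open.
Joint ranges: [-2.9, 2.9], [-0.91, 2.17], [0.12, 2.37], [-1.06, 4.2], [0.26, 2.73], [-2.93, 2.93]. Speed limits (rad/s): [2.57, 2.57, 3.01, 3.14, 3.14, 3.14].

## Interface

Orientations are given as a unit quaternion [x, y, z, w].
In Python, from plant import ctrl, viewer, job gives the robot as it stands.
- The arm moves only by the tool play_rows, never from a script. Its argument "series" is a list of rows, each a list of 7 numbers: the shift along the tool's x, y, z in m, then the turn, a rotation vector about the tool's x, y, z in rad, then the finger opening in m, from 0 to 0.0854. A call has 1 to 12 rows; each row shifts and turns the commanded pose from where the row before left it, along the tool's axes as they then stand; what a row does not reach is not made up. A row lasts 1/12 s, in which the tool goes at most 41.7 mm and 7.16 degrees, less where a joint would pass 70% of its speed; a pose out of reach is approached as far as the arm can. A call is refused whole if a number of a shift passes 0.0417 or a number of a turn 0.125, either way. A call with a gripper value outside its range is refused whole. The fingers move at their own pace and stop on an object; "grip_force" is the grip in N (left out, the last holds). Time passes only in rows, so rows that do not move let the fingers close. It gives the time, the measured TCP pose, the force and the opening at its end, in the units of the state.
- ctrl.read_state(): the state, without advancing time (a new reading comes with each control period).
- viewer.get_image(name): name is "scene" or "top" or "wrist"; returns the picture (384x512x3 uint8, red, green, blue); there is no depth.
- viewer.calibration(name): a dict with "camera_matrix" (3x3 intrinsics, pixels), "dist_coeffs" ([k1, k2, p1, p2, k3] as OpenCV has them; the pictures are not rectified), "R" (3x3) and "t" (3): a world point X has camera coordinates R X + t. Camera axes: x right, y down, z forward; pixel columns grow to the right and rows downward; lengths in mm; the calibration is good to about 2 mm. A picture is of the moment at which its call begins: read the wrist's pose just before it. calibration takes no time and is no camera call; for the wrist camera it gives the pose at the moment of the call.
- job.finish_job(): hands the job in, once; it reports no verdict.
Trained networks look in the newest picture that a camera, given by its name, has taken for a name from the list of things; names that differ only in an ending like _2 or _b are one class to them, and where a whole thing is asked for, a point or a joint stands for the part that bears it (a point fixed in the world has none). Each returns a list of dicts, best first, with "p" (0 to 1); they miss things now and then, are a little off and sometimes report something else, mostly with a low value. They report only what shows in the picture. A call takes as long as a camera call.
- viewer.spot_in(query, camera): "extent" ([left, top, right, bottom] in pixels, round what is visible of it).
- viewer.landmark_of(query, camera): "centre" ([column, row] in pixels: a listed point, or the origin of a listed thing).
The state is a dict: "clock": time; "joint_positions": joint angles; "joint_vel": joint speeds; "effort": joint torques, N m; "tcp_pos": TCP position; "eef_rot": TCP orientation; "force": force on the tool from outside, world axes, zero at the start; "moment": the same for the moment, N m; "width": finger opening in mm.
Only numpy, scipy, OpenCV 4.12 (cv2) and the standard library are available. Lean on these libraries where they do the work, as an engineer would, in place of code of your own. Each camera call takes 0.05 s, during which the arm holds its last target.

## Working session

There is one attempt and no reset: what is moved stays moved. The work goes in short steps, Python scripts to look and compute and a tool call to move; the robot and the scene stay as the last step left them, time stands still between calls to the robot, and variables do not carry over. Pictures are saved under pics/ and viewed, and the job is handed in when it is done.

Besides the shell and the picture viewer there is one more tool, called after "Emit:" as a command line: name --pt "numbers of a row" for each row, then --argument value for the rest. play_rows: Moves the arm, as the interface text tells. Its arguments: {"type":"object","properties":{"series":{"type":"array"},"grip_force":{"type":"number"}},"required":["series"]}

```bash
mkdir -p pics; ls
python3 - <<'E'
from plant import ctrl,viewer,job
import cv2
s=ctrl.read_state();print(s)
for n in ("scene","top"):
    im=viewer.get_image(n);cv2.imwrite(f"pics/{n}0.png",im[:,:,::-1])
    print(n,viewer.calibration(n))
for q in ["tray","top_near_left","top_near_right","top_right","top_far_right","top_far_left","top_left"]:
    print(q,[(d['p'],d['centre']) for d in viewer.landmark_of(q,"top")[:2]])
E
```

```text
pics
{'clock': 0.0, 'joint_positions': array([-1.30031059e+00,  5.28176761e-02,  1.40172076e+00, -2.32874889e-05,
        1.68863785e+00, -7.02822633e-02]), 'joint_vel': array([ 0.0003163 , -0.0016393 , -0.00068531, -0.00061463, -0.00065249,
        0.00018602]), 'effort': array([ 6.10399493e-04, -3.81666434e+01, -3.60190058e+01, -4.77513922e-07,
        6.14696735e-03,  9.80033121e-06]), 'tcp_pos': array([ 175.4019198 , -494.50308917,  230.48443764]), 'eef_rot': array([ 9.85519649e-01,  1.69559410e-01, -9.06362105e-05, -7.86698270e-04]), 'force': array([ 0.09711146, -0.29455807, -0.21295684]), 'moment': array([-0.01533968,  0.04499189, -0.02101504]), 'width': 85.47814647481738}
scene {'camera_matrix': array([[372.04066388,   0.        , 255.03870224],
       [  0.        , 372.04066388, 186.25589213],
       [  0.        ,   0.        ,   1.        ]]), 'dist_coeffs': array([-0.00108893,  0.        ,  0.        ,  0.        ,  0.        ]), 'R': array([[-0.37052053,  0.92858139,  0.02124022],
       [ 0.49970358,  0.21856277, -0.83816863],
       [-0.78295011, -0.29994487, -0.544997
[... 168 characters left out ...]
73086, 195.43573097],
       [  0.        ,   0.        ,   1.        ]]), 'dist_coeffs': array([-0.07013828,  0.        ,  0.        ,  0.        ,  0.        ]), 'R': array([[-0.00691053, -0.99996102, -0.00549492],
       [-0.99142889,  0.00756829, -0.13042802],
       [ 0.13046452,  0.00454649, -0.99144255]]), 't': array([  15.92032816,  641.21360548, 1222.8266934 ])}
tray [(0.76, [229.8, 229.6])]
top_near_left [(0.67, [218.2, 246.9]), (0.18, [111.2, 208.5])]
top_near_right [(0.73, [252.3, 238.4])]
top_right [(0.77, [258.3, 213.1]), (0.35, [207.8, 185.4])]
top_far_right [(0.58, [238.5, 197.7])]
top_far_left [(0.74, [207.3, 208.7]), (0.52, [251.1, 153.6])]
top_left [(0.56, [199.4, 235.1])]
```

View pics/scene0.png

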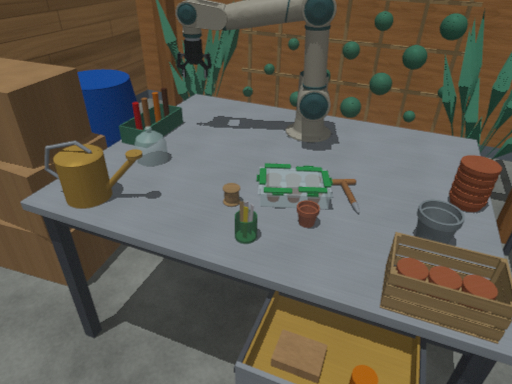

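Run:
```python
import cv2
im=cv2.imread("pics/top0.png");c=im[130:290,90:330];cv2.imwrite("pics/top0c.png",cv2.resize(c,None,fx=3.3,fy=3.3,interpolation=cv2.INTER_CUBIC))
```

```text
(no output)
```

View pics/top0.png

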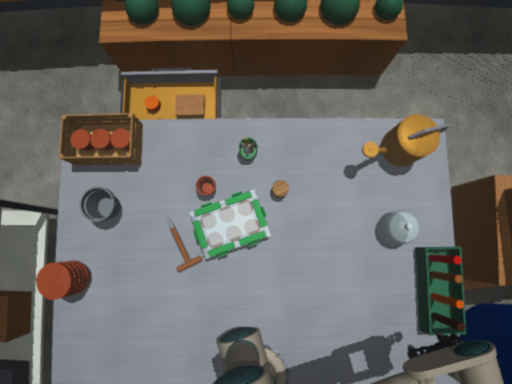

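View pics/top0c.png

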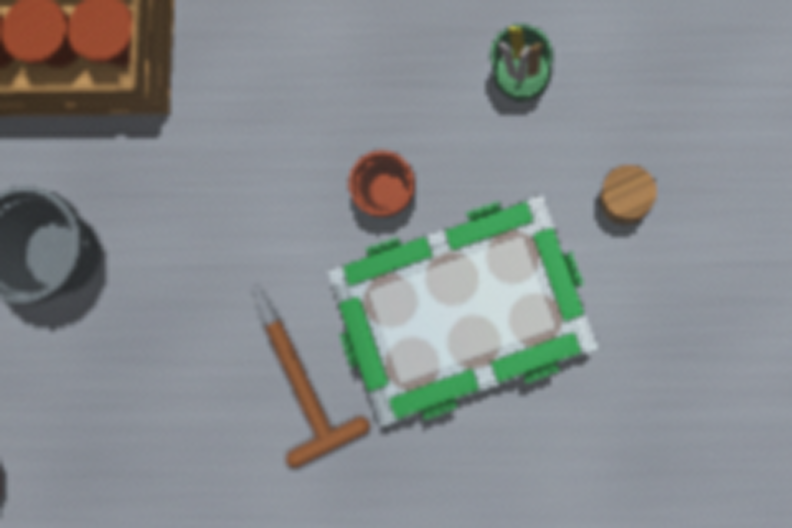

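```bash
cat > h.py <<'E'
import numpy as np,cv2
from scipy.optimize import least_squares
names=["near_left","near_right","right","far_right","far_left","left"]
P=np.array([[-74,57],[-74,-57],[0,-109],[74,-57],[74,57],[0,109]],float)
def proj(c,X):
    r,_=cv2.Rodrigues(c["R"]);p,_=cv2.projectPoints(np.asarray(X,float),r,c["t"],c["camera_matrix"],c["dist_coeffs"]);return p[:,0]
def w(p,z,Q=P):
    c,s=np.cos(p[2]),np.sin(p[2]);return np.c_[Q@np.array([[c,s],[-s,c]])+p[:2],np.broadcast_to(z,len(Q))]
E
python3 - <<'E'
from h import *
from plant import viewer,ctrl
im=cv2.imread("pics/top0.png");h=cv2.cvtColor(im,cv2.COLOR_BGR2HSV)
m=cv2.inRange(h,(50,120,60),(80,255,255));m[:185]=0;m[265:]=0;m[:,:185]=0;m[:,275:]=0
n,l,st,ce=cv2.connectedComponentsWithStats(m)
C=[(ce[i],st[i,4]) for i in range(1,n) if st[i,4]>30];print(C)
c=viewer.calibration("top");obs=np.array([a for a,_ in C])
def f(p):
    q=proj(c,w(p,76));return np.min(np.linalg.norm(q[:,None]-obs[None],axis=2),axis=1)
b=min((least_squares(f,[x,y,.34]) for x in(480,510,540,570) for y in (30,60,90,120)),key=lambda r:r.cost)
print(b.x,b.fun);print(w(b.x,76))
E
```

```text
[(array([237.55621302, 197.44970414]), np.int32(169)), (array([259.29050279, 212.58659218]), np.int32(179)), (array([206.9122807 , 208.11111111]), np.int32(171)), (array([199.1005291 , 234.05820106]), np.int32(189)), (array([252.17679558, 238.54696133]), np.int32(181)), (array([221.3480663 , 249.71270718]), np.int32(181))]
[5.39636845e+02 8.86872706e+01 3.36778159e-01] [0.76737523 0.64184094 0.44587676 0.54724052 0.76871266 0.70288432]
[[450.95831988 118.03210163  76.        ]
 [488.62938741  10.43614133  76.        ]
 [575.65567314 -14.18956865  76.        ]
 [628.31537095  59.34243953  76.        ]
 [590.64430342 166.93839982  76.        ]
 [503.61801769 191.5641098   76.        ]]
```

Emit:
play_rows --pt "0.01 -0.008 0 0 0 0 0" --pt "0.02 -0.016 0 0 0 0 0" --pt "0.03 -0.0237 0 0 0 0 0" --pt "0.03 -0.0237 0 0 0 0 0" --pt "0.03 -0.0237 0 0 0 0 0" --pt "0.03 -0.0237 0 0 0 0 0" --pt "0.03 -0.0237 0 0 0 0 0" --pt "0.03 -0.0237 0 0 0 0 0" --pt "0.03 -0.0237 0 0 0 0 0" --pt "0.03 -0.0237 0 0 0 0 0" --pt "0.03 -0.0237 0 0 0 0 0" --pt "0.03 -0.0237 0 0 0 0 0" --grip_force 40

```text
clock: 1.45
tcp_pos: [399.7, -136.0, 231.6]
eef_rot: [0.985, 0.17, 0.0, 0.0]
force: [1.0, -0.2, 0.7]
width: 0.2
```

Emit:
play_rows --pt "0.03 -0.0237 0 0 0 0 0" --pt "0.03 -0.0237 0 0 0 0 0" --pt "0.03 -0.0237 0 0 0 0 0" --pt "0.03 -0.0237 0 0 0 0 0" --pt "0.03 -0.0237 0 0 0 0 0" --pt "0.02 -0.016 0 0 0 0 0" --pt "0.01 -0.008 0 0 0 0 0" --pt "0 0 0 0 0 0 0" --pt "0 0 0 0 0 0 0"

```text
clock: 2.2
tcp_pos: [520.8, 55.9, 231.1]
eef_rot: [0.985, 0.17, -0.0, 0.0]
force: [0.3, 0.5, -0.0]
width: -0.1
```

Run:
```python
from h import *
from plant import viewer,ctrl
s=ctrl.read_state();print(s['clock'],s['tcp_pos'],s['eef_rot'],s['width'],s['force'])
c=viewer.calibration("wrist")
im=viewer.get_image("wrist")[:,:,::-1].copy();cv2.imwrite("pics/w1.png",im)
np.save("w1.npy",c,allow_pickle=True)
p=[539.6,88.7,.3368];print(proj(c,w(p,78)))
```

```text
2.2 [520.80482069  55.9461528  231.11324645] [ 9.85442269e-01  1.70009832e-01 -3.94688299e-04  1.90036851e-04] -0.07220897250577205 [ 0.34787374  0.52628625 -0.02234306]
[[187.17888276 219.30854127]
 [284.2614435  219.72087147]
 [334.05269127 157.205413  ]
 [289.11155343  84.38973657]
 [176.75436449  84.19487186]
 [135.10761341 156.5685723 ]]
```

View pics/w1.png

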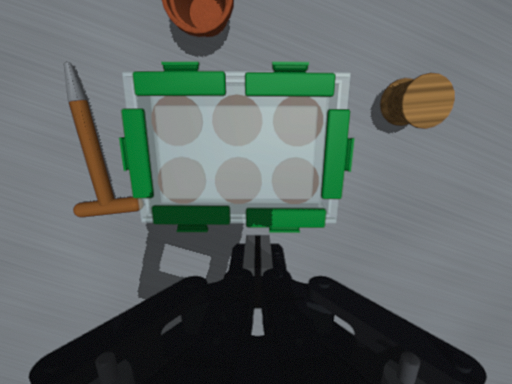

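```bash
cat > fit.py <<'E'
from h import *
def fit(im,c,init=(539.6,88.7,.337)):
    h=cv2.cvtColor(im,cv2.COLOR_BGR2HSV)
    m=cv2.inRange(h,(50,120,30),(80,255,255));m=cv2.morphologyEx(m,cv2.MORPH_OPEN,np.ones((15,15)))
    n,l,st,ce=cv2.connectedComponentsWithStats(m)
    pr=proj(c,w(init,76)); obs=[];siz=[]
    for q in pr:
        k=[i for i in range(1,n) if st[i,4]>200];i=min(k,key=lambda i:np.linalg.norm(ce[i]-q))
        r=cv2.minAreaRect(np.argwhere(l==i)[:,::-1].astype(np.float32));obs.append(r[0]);siz.append(sorted(np.array(r[1])+1))
    obs=np.array(obs)
    import itertools
    R=[]
    for z in itertools.product((70,78),repeat=6):
        b=least_squares(lambda p:(proj(c,w(p,np.array(z)))-obs).ravel(),init);R.append((b.cost,z,b.x))
    R.sort(key=lambda r:r[0])
    for r in R[:4]:print(r)
    print(np.round(siz,1).tolist())
    return R[0]
E
python3 - <<'E'
from fit import *
im=cv2.imread("pics/w1.png");c=np.load("w1.npy",allow_pickle=True).item()
r=fit(im,c)
print([a for a in zip(names,w(r[2],78).round(1).tolist())])
cv2.imwrite("pics/w1c.png",cv2.resize(im[50:240,100:370],None,fx=2.9,fy=2.9,interpolation=cv2.INTER_CUBIC))
E
```

```text
(np.float64(20.243618840443297), (78, 78, 78, 78, 78, 78), array([5.43818392e+02, 8.79304436e+01, 3.38804750e-01]))
(np.float64(20.64762889569341), (78, 78, 78, 70, 78, 78), array([5.44023664e+02, 8.78039952e+01, 3.38333584e-01]))
(np.float64(22.73909061749913), (78, 78, 78, 78, 70, 78), array([5.43832452e+02, 8.83627635e+01, 3.40782136e-01]))
(np.float64(23.437482975668384), (78, 78, 78, 70, 70, 78), array([5.44041113e+02, 8.82411345e+01, 3.40340347e-01]))
[[26.0, 75.0], [23.0, 78.0], [28.6, 90.6], [34.0, 88.0], [33.0, 91.0], [28.1, 91.4]]
[('near_left', [455.1, 117.1, 78.0]), ('near_right', [493.0, 9.6, 78.0]), ('right', [580.0, -14.9, 78.0]), ('far_right', [632.6, 58.8, 78.0]), ('far_left', [594.7, 166.3, 78.0]), ('left', [507.6, 190.7, 78.0])]
```

View pics/w1c.png

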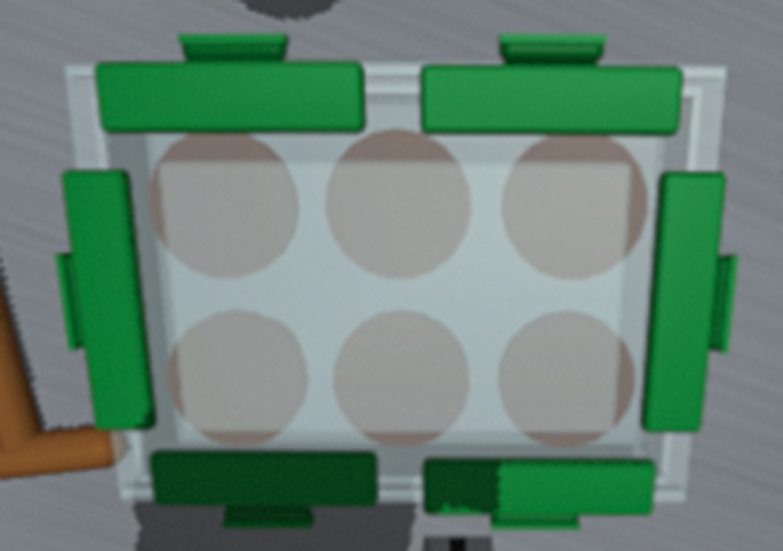

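```bash
cat > sil.py <<'E'
from h import *
from scipy.optimize import minimize
H=np.array([[12,47.5]]*2+[[50,12]]+[[12,47.5]]*2+[[50,12]])
def hulls(c,p,d):
    out=[]
    for i in range(6):
        q=np.array([[sx,sy] for sx in(-1,1) for sy in(-1,1)])*H[i]+P[i]
        X=np.vstack([w(p,78-d[i],q),w(p,68-d[i],q)])
        out.append(cv2.convexHull(proj(c,X).astype(np.float32)))
    return out
def sil(im,c,init=(541,88.5,.338)):
    h=cv2.cvtColor(im,cv2.COLOR_BGR2HSV)
    m=cv2.inRange(h,(50,120,30),(80,255,255));m=cv2.morphologyEx(m,cv2.MORPH_OPEN,np.ones((15,15)))
    n,l,st,ce=cv2.connectedComponentsWithStats(m)
    pr=proj(c,w(init,76));S=[]
    for q in pr:
        i=min([i for i in range(1,n) if st[i,4]>200],key=lambda i:np.linalg.norm(ce[i]-q));S.append(l==i)
    def cost(v):
        e=0;es=[]
        for hu,s in zip(hulls(c,v[:3]*[1,1,.01],v[3:]),S):
            a=np.zeros(s.shape,np.uint8);cv2.fillConvexPoly(a,np.round(hu*16).astype(np.int32),1,cv2.LINE_8,4)
            e+=np.sum((a>0)!=s)
        return e+0.3*np.sum((np.clip(v[3:],0,8)-v[3:])**2)*10
    best=None
    for d0 in (1,4,7):
        v=np.r_[init[0],init[1],init[2]*100,[d0]*6]
        sx=np.vstack([v]+[v+np.eye(9)[i]*[4,4,2,4,4,4,4,4,4][i]*(1 if d0<5 else -1) for i in range(9)])
        r=minimize(cost,v,method="Nelder-Mead",options=dict(initial_simplex=sx,maxiter=1500,xatol=.05,fatol=.5))
        r=minimize(cost,r.x,method="Powell");print(r.fun,r.x.round(2))
        if best is None or r.fun<best.fun:best=r
    return best.x,S
E
python3 - <<'E'
from sil import *
im=cv2.imread("pics/w1.png");c=np.load("w1.npy",allow_pickle=True).item()
v,S=sil(im,c)
for hu in hulls(c,v[:3]*[1,1,.01],v[3:]):cv2.polylines(im,[hu.round().astype(int)],True,(0,0,255),1)
cv2.imwrite("pics/w1s.png",cv2.resize(im[50:240,100:370],None,fx=2.9,fy=2.9,interpolation=cv2.INTER_CUBIC))
E
```

```text
3238.2866376783586 [ 5.4105e+02  8.8480e+01  3.4040e+01  7.5000e-01  1.5600e+00 -6.8000e-01
  9.8000e+00 -2.1000e-01  2.2000e+00]
3246.329696393467 [541.2   88.68  34.08   3.19   4.49   1.74   9.02   8.64   1.52]
3279.318554478514 [541.37  87.82  33.96   7.78   5.09   2.44  10.12   7.79  -1.72]
```

View pics/w1s.png

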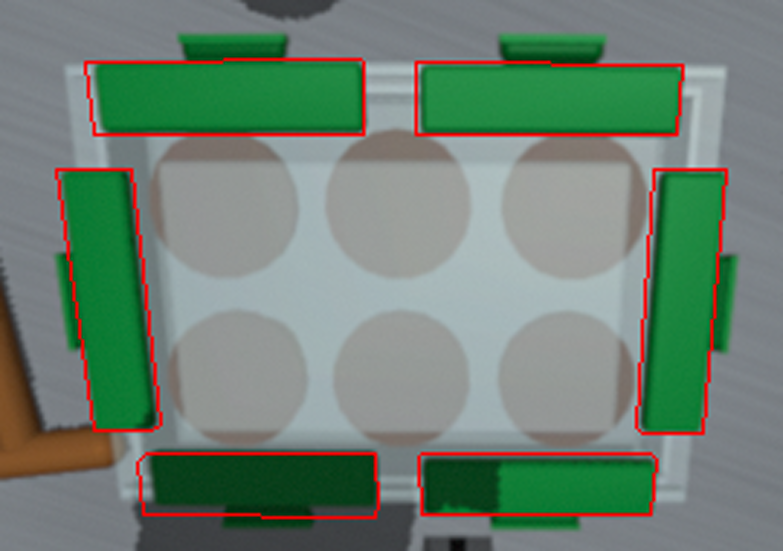

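Emit:
play_rows --pt "-0.009 0.007 0.01 0 0 0 0" --pt "-0.013 0.01 0.03 0 0 0 0" --pt "-0.013 0.01 0.035 0 0 0 0" --pt "-0.009 0.0061 0.03 0 0 0 0" --pt "0 0 0.025 0 0 0 0" --pt "0 0 0.01 0 0 0 0" --pt "0 0 0.003 0 0 0 0" --pt "0 0 0 0 0 0 0" --pt "0 0 0 0 0 0 0"

```text
clock: 3.0
tcp_pos: [491.9, 9.8, 90.2]
eef_rot: [0.986, 0.169, 0.001, 0.0]
force: [-0.1, 0.1, 0.7]
width: -0.2
```

Run:
```python
from h import *
from plant import viewer,ctrl
s=ctrl.read_state();print(s['clock'],s['tcp_pos'],s['eef_rot'],s['force'])
p=np.array([541.1,88.5,.34]);d=s['tcp_pos'][:2]-p[:2];c,n=np.cos(.34),np.sin(.34);print(d@[c,n],d@[-n,c])
c=viewer.calibration("wrist")
im=viewer.get_image("wrist")[:,:,::-1].copy();cv2.imwrite("pics/w2.png",im)
im=viewer.get_image("scene")[:,:,::-1];cv2.imwrite("pics/s2.png",cv2.resize(im[130:250,200:380],None,fx=4,fy=4,interpolation=cv2.INTER_CUBIC))
```

```text
3.0 [491.94493022   9.8017675   90.22535564] [9.85533494e-01 1.69473980e-01 1.46466209e-03 3.95162037e-04] [-0.08490515  0.06387368  0.73750626]
-72.58601608001689 -57.80054457697104
```

View pics/w2.png

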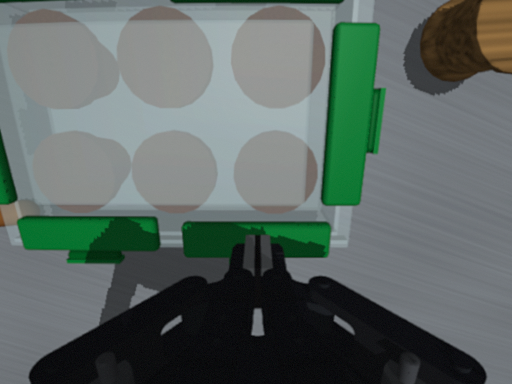

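View pics/s2.png

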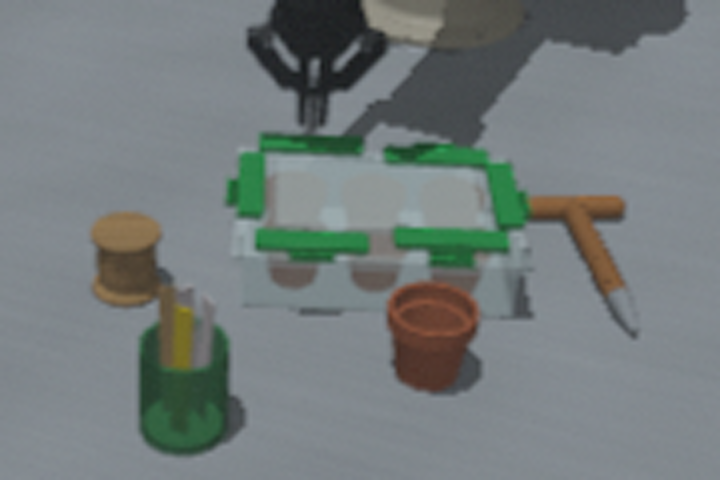

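The wrist view shows the fingertips (258, 238) over the middle of near_right (257, 240). Now I'll press.

Emit:
play_rows --pt "0 0 0.008 0 0 0 0" --pt "0 0 0.003 0 0 0 0" --pt "0 0 0.003 0 0 0 0" --pt "0 0 0.003 0 0 0 0" --pt "0 0 0 0 0 0 0"

```text
clock: 3.52
tcp_pos: [490.3, 10.1, 70.3]
eef_rot: [0.986, 0.17, -0.001, -0.0]
force: [-0.2, 0.7, -0.4]
width: -0.2
```

Emit:
play_rows --pt "0 0 0.002 0 0 0 0" --pt "0 0 0 0 0 0 0" --pt "0 0 0 0 0 0 0"

```text
clock: 3.77
tcp_pos: [490.8, 10.1, 70.0]
eef_rot: [0.986, 0.17, -0.0, -0.0]
force: [-4.7, -0.6, 7.1]
width: 0.1
```

Emit:
play_rows --pt "0 0 -0.006 0 0 0 0" --pt "0 0 -0.014 0 0 0 0" --pt "0 -0.014 0 0 0 0 0" --pt "0 -0.03 0 0 0 0 0" --pt "0 -0.03 0 0 0 0 0" --pt "0 -0.027 0 0 0 0 0" --pt "0 -0.013 0 0 0 0 0" --pt "0 0 0.004 0 0 0 0" --pt "0 0 0.006 0 0 0 0" --pt "0 0 0 0 0 0 0"

```text
clock: 4.6
tcp_pos: [452.3, 116.8, 77.9]
eef_rot: [0.986, 0.169, -0.001, 0.0]
force: [0.4, -0.5, -0.3]
width: 0.0
```

Run:
```python
from h import *
from plant import viewer,ctrl
s=ctrl.read_state();print(s['clock'],s['tcp_pos'],s['force'])
p=np.array([541.1,88.5,.34]);d=s['tcp_pos'][:2]-p[:2];c,n=np.cos(.34),np.sin(.34);print(d@[c,n],d@[-n,c])
im=viewer.get_image("wrist")[:,:,::-1].copy();cv2.imwrite("pics/w3.png",im)
```

```text
4.6 [452.31497673 116.78763293  77.92454191] [ 0.37052623 -0.46720184 -0.30683295]
-74.26893446697623 56.27695715698613
```

View pics/w3.png

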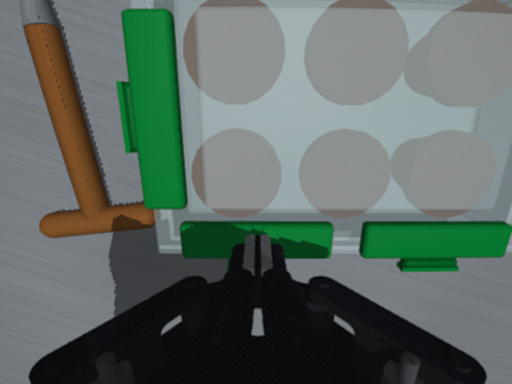

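Emit:
play_rows --pt "0 0 0.002 0 0 0 0" --pt "0 0 0.003 0 0 0 0" --pt "0 0 0.003 0 0 0 0" --pt "0 0 0.002 0 0 0 0" --pt "0 0 0 0 0 0 0" --pt "0 0 0 0 0 0 0"

```text
clock: 5.15
tcp_pos: [453.0, 117.1, 70.0]
eef_rot: [0.986, 0.169, 0.0, 0.0]
force: [-4.0, -1.7, 8.5]
width: -0.6
```

Emit:
play_rows --pt "0 0 -0.006 0 0 0 0" --pt "0 0 -0.014 0 0 0 0" --pt "0.01 -0.007 0 0 0 0 0" --pt "0.02 -0.015 0 0 0 0 0" --pt "0.02 -0.015 0 0 0 0 0" --pt "0.016 -0.013 0 0 0 0 0" --pt "0.008 -0.006 0 0 0 0 0" --pt "0 0 0.005 0 0 0 0" --pt "0 0 0.006 0 0 0 0" --pt "0 0 0 0 0 0 0"

```text
clock: 5.98
tcp_pos: [503.0, 194.1, 76.8]
eef_rot: [0.986, 0.169, -0.001, 0.0]
force: [0.9, 1.5, 2.0]
width: 0.1
```

Run:
```python
from h import *
from plant import viewer,ctrl
s=ctrl.read_state();print(s['clock'],s['tcp_pos'],s['force'])
p=np.array([541.1,88.5,.34]);d=s['tcp_pos'][:2]-p[:2];c,n=np.cos(.34),np.sin(.34);print(d@[c,n],d@[-n,c])
im=viewer.get_image("wrist")[:,:,::-1].copy();cv2.imwrite("pics/w4.png",im)
```

```text
5.9833 [503.01748719 194.12666723  76.79871216] [0.8862582  1.46109065 1.95940278]
-0.6773365201215585 112.2800597956943
```

View pics/w4.png

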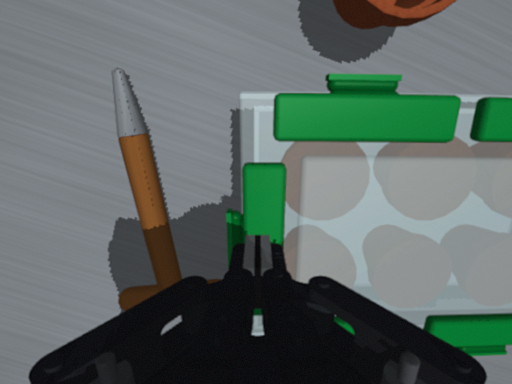

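Emit:
play_rows --pt "0 0 0.002 0 0 0 0" --pt "0 0 0.003 0 0 0 0" --pt "0 0 0.002 0 0 0 0" --pt "0 0 0.002 0 0 0 0" --pt "0 0 0 0 0 0 0" --pt "0 0 0 0 0 0 0"

```text
clock: 6.53
tcp_pos: [503.8, 194.6, 70.0]
eef_rot: [0.986, 0.169, -0.0, 0.0]
force: [-4.2, -2.2, 8.6]
width: -0.2
```

Emit:
play_rows --pt "0 0 -0.006 0 0 0 0" --pt "0 0 -0.014 0 0 0 0" --pt "0.01 0.007 0 0 0 0 0" --pt "0.02 0.015 0 0 0 0 0" --pt "0.02 0.015 0 0 0 0 0" --pt "0.016 0.013 0 0 0 0 0" --pt "0.008 0.006 0 0 0 0 0" --pt "0 0 0.005 0 0 0 0" --pt "0 0 0.005 0 0 0 0" --pt "0 0 0 0 0 0 0"

```text
clock: 7.37
tcp_pos: [591.4, 167.0, 77.8]
eef_rot: [0.985, 0.17, -0.001, 0.0]
force: [0.4, 0.4, 2.2]
width: 0.1
```

Run:
```python
from h import *
from plant import viewer,ctrl
s=ctrl.read_state();print(s['clock'],s['tcp_pos'],s['force'])
p=np.array([541.1,88.5,.34]);d=s['tcp_pos'][:2]-p[:2];c,n=np.cos(.34),np.sin(.34);print(d@[c,n],d@[-n,c])
im=viewer.get_image("wrist")[:,:,::-1].copy();cv2.imwrite("pics/w5.png",im)
```

```text
7.3667 [591.42099321 166.95719186  77.84469872] [0.35144454 0.41436934 2.24253388]
73.60481189883438 57.18448197199565
```

View pics/w5.png

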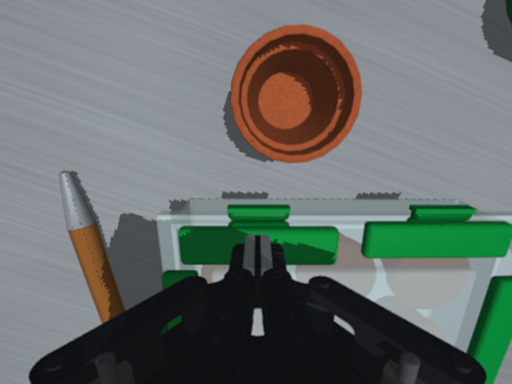

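Emit:
play_rows --pt "0 0 0.002 0 0 0 0" --pt "0 0 0.003 0 0 0 0" --pt "0 0 0.003 0 0 0 0" --pt "0 0 0.002 0 0 0 0" --pt "0 0 0 0 0 0 0" --pt "0 0 0 0 0 0 0"

```text
clock: 7.92
tcp_pos: [592.1, 167.2, 70.0]
eef_rot: [0.985, 0.17, -0.0, -0.0]
force: [-3.4, -0.0, 6.9]
width: -0.0
```

Emit:
play_rows --pt "0 0 -0.006 0 0 0 0" --pt "0 0 -0.014 0 0 0 0" --pt "0 0.014 0 0 0 0 0" --pt "0 0.03 0 0 0 0 0" --pt "0 0.03 0 0 0 0 0" --pt "0 0.027 0 0 0 0 0" --pt "0 0.013 0 0 0 0 0" --pt "0 0 0.005 0 0 0 0" --pt "0 0 0.005 0 0 0 0" --pt "0 0 0 0 0 0 0"

```text
clock: 8.75
tcp_pos: [629.3, 60.2, 77.3]
eef_rot: [0.985, 0.17, -0.001, -0.0]
force: [0.1, 0.8, -0.3]
width: 0.3
```

Run:
```python
from h import *
from plant import viewer,ctrl
s=ctrl.read_state();print(s['clock'],s['tcp_pos'],s['force'])
p=np.array([541.1,88.5,.34]);d=s['tcp_pos'][:2]-p[:2];c,n=np.cos(.34),np.sin(.34);print(d@[c,n],d@[-n,c])
im=viewer.get_image("wrist")[:,:,::-1].copy();cv2.imwrite("pics/w6.png",im)
```

```text
8.75 [629.31273971  60.24255025  77.26243514] [ 0.06750408  0.7956483  -0.29029586]
73.73947717481322 -56.057652643382816
```

View pics/w6.png

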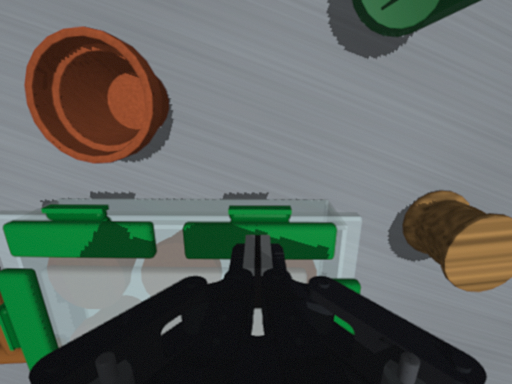

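Emit:
play_rows --pt "0 0 0.002 0 0 0 0" --pt "0 0 0.003 0 0 0 0" --pt "0 0 0.003 0 0 0 0" --pt "0 0 0.002 0 0 0 0" --pt "0 0 0 0 0 0 0" --pt "0 0 0 0 0 0 0"

```text
clock: 9.3
tcp_pos: [630.4, 60.1, 70.1]
eef_rot: [0.985, 0.17, 0.0, -0.0]
force: [-2.6, 0.9, 4.8]
width: -0.2
```

Emit:
play_rows --pt "0 0 -0.006 0 0 0 0" --pt "0 0 -0.014 0 0 0 0" --pt "-0.01 0.007 0 0 0 0 0" --pt "-0.02 0.015 0 0 0 0 0" --pt "-0.02 0.015 0 0 0 0 0" --pt "-0.016 0.013 0 0 0 0 0" --pt "-0.008 0.006 0 0 0 0 0" --pt "0 0 0.005 0 0 0 0" --pt "0 0 0.005 0 0 0 0" --pt "0 0 0 0 0 0 0"

```text
clock: 10.13
tcp_pos: [579.3, -17.2, 77.9]
eef_rot: [0.985, 0.17, -0.001, -0.0]
force: [0.2, -0.4, 1.2]
width: 0.1
```

Run:
```python
from h import *
from plant import viewer,ctrl
s=ctrl.read_state();print(s['clock'],s['tcp_pos'],s['force'])
p=np.array([541.1,88.5,.34]);d=s['tcp_pos'][:2]-p[:2];c,n=np.cos(.34),np.sin(.34);print(d@[c,n],d@[-n,c])
im=viewer.get_image("wrist")[:,:,::-1].copy();cv2.imwrite("pics/w7.png",im)
```

```text
10.1333 [579.29987832 -17.2459943   77.9375401 ] [ 0.15107697 -0.39327281  1.16716398]
0.7481893665411187 -112.43169583129227
```

View pics/w7.png

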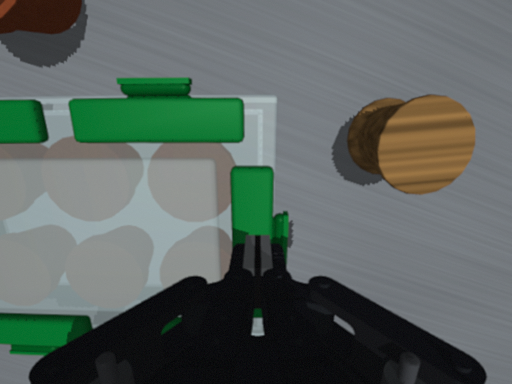

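Emit:
play_rows --pt "0 0 0.002 0 0 0 0" --pt "0 0 0.003 0 0 0 0" --pt "0 0 0.003 0 0 0 0" --pt "0 0 0.002 0 0 0 0" --pt "0 0 0 0 0 0 0" --pt "0 0 0 0 0 0 0"

```text
clock: 10.68
tcp_pos: [579.6, -17.7, 70.0]
eef_rot: [0.985, 0.17, 0.0, -0.0]
force: [-2.6, 0.8, 6.4]
width: -0.2
```

Emit:
play_rows --pt "0 0 -0.006 0 0 0 0" --pt "0 0 -0.02 0 0 0 0" --pt "-0.005 0 -0.03 0 0 0 0" --pt "-0.01 -0.02 -0.03 0 0 0 0" --pt "-0.02 -0.03 -0.03 0 0 0 0" --pt "-0.02 -0.03 -0.03 0 0 0 0" --pt "-0.005 -0.02 -0.015 0 0 0 0" --pt "0 0 0 0 0 0 0" --pt "0 0 0 0 0 0 0"

```text
clock: 11.43
tcp_pos: [496.0, 51.9, 224.7]
eef_rot: [0.985, 0.17, 0.001, 0.0]
force: [0.1, -1.1, -0.3]
width: -0.2
```

Run:
```python
from sil import *
from plant import viewer,ctrl
s=ctrl.read_state();print(s['clock'],s['tcp_pos'],s['force'])
c=viewer.calibration("wrist");np.save("w8.npy",c,allow_pickle=True)
im=viewer.get_image("wrist")[:,:,::-1].copy();cv2.imwrite("pics/w8.png",im)
i2=viewer.get_image("scene")[:,:,::-1];cv2.imwrite("pics/s8.png",cv2.resize(i2[130:250,200:380],None,fx=4,fy=4,interpolation=cv2.INTER_CUBIC))
v,S=sil(im,c)
```

```text
11.4333 [496.03647762  51.88493582 224.7451406 ] [ 0.13176999 -1.09031579 -0.27450539]
3591.557762058202 [ 5.4168e+02  8.7430e+01  3.3380e+01 -1.4100e+00  8.6000e-01  3.0000e-01
  3.6600e+00  3.3900e+00 -4.5000e-01]
3685.0 [541.04  88.57  33.9    5.49   6.32   3.2    4.49   4.76   2.98]
3697.0 [540.73  89.04  33.46   4.19   6.84   6.09   6.64   7.47   4.68]
```

View pics/w8.png

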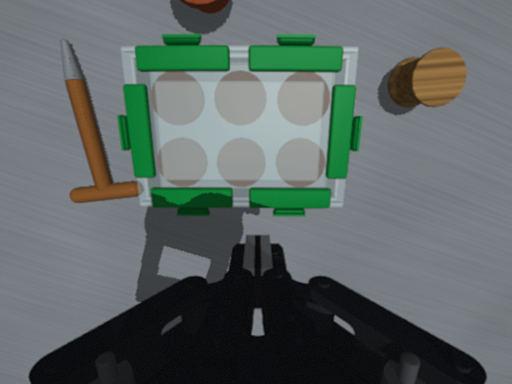

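View pics/s8.png

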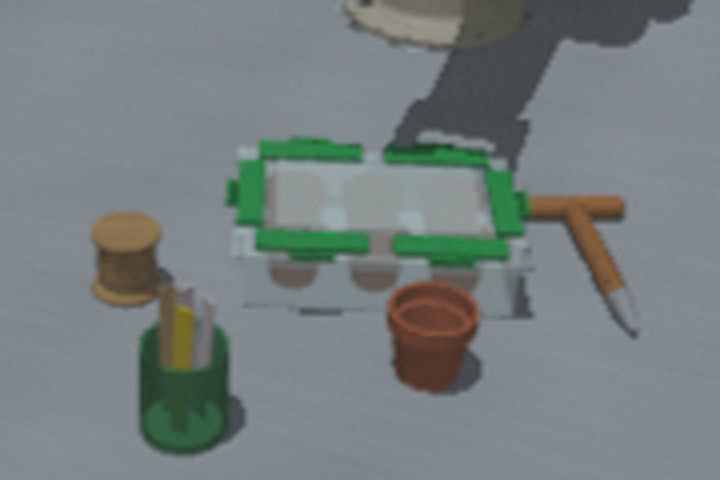

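Run:
```python
from h import *
from plant import viewer
a=cv2.imread("pics/scene0.png");b=viewer.get_image("scene")[:,:,::-1].copy();c=viewer.calibration("scene")
p=[541.1,88.5,.34]
for i,nm in enumerate(names):
    q=proj(c,w(p,78))[i];x,y=q.round().astype(int);o=[]
    for im in(a,b):
        g=cv2.inRange(cv2.cvtColor(im,cv2.COLOR_BGR2HSV),(50,110,30),(80,255,255))
        k=g[y-8:y+10,x-3:x+4]; o.append((k>0).sum(0).mean());o.append((np.argwhere(k)[:,0]).mean()-8)
    print(nm,q.round(1),np.round(o,2),"pred drop px",(proj(c,w(p,70))[i]-q).round(2))
def crop(im): return cv2.resize(im[155:215,250:340],None,fx=8,fy=5,interpolation=cv2.INTER_CUBIC)
cv2.imwrite("pics/cmp.png",np.vstack([crop(a),crop(b)])[:600])
```

```text
near_left [309.1 165.6] [5. 2. 5. 2.] pred drop px [-0.22  1.92]
near_right [277.5 164.4] [4.   1.5  4.71 2.88] pred drop px [-0.12  1.92]
right [262.7 174.5] [14.    1.13 13.14  1.72] pred drop px [-0.07  1.97]
far_right [278.  186.7] [7. 4. 7. 4.] pred drop px [-0.13  2.03]
far_left [312.8 188.1] [8.71 3.13 6.71 4.13] pred drop px [-0.26  2.03]
left [326.  176.9] [13.57  1.72 12.14  2.84] pred drop px [-0.29  1.97]
```

View pics/cmp.png

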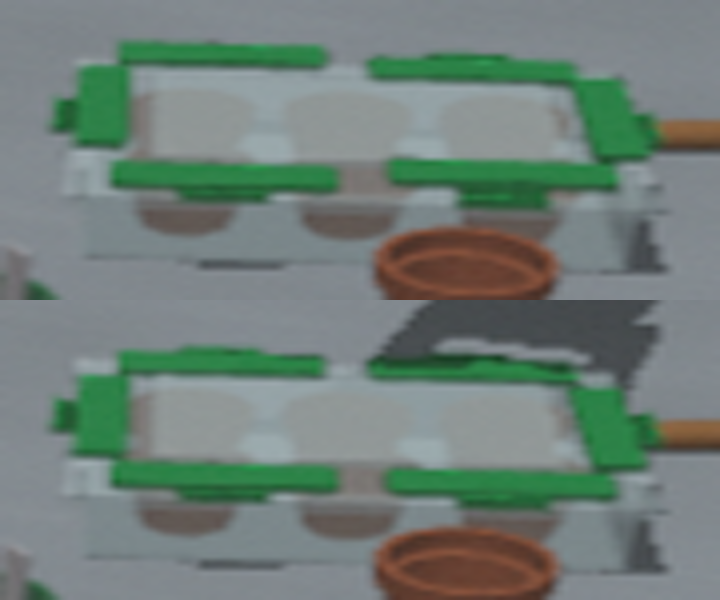

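The before and after crops show that near_left and far_right were shut from the start. The other four sections have dropped to the same height, and the tray and the neighbouring items haven't moved.

```bash
python3 -c "
from plant import job
print(job.finish_job())"
```

```text
the job is handed in; nothing more can be done
None
```

All six green snap sections are shut, and I handed the job in at about 11.5 s with the hand clear, about 155 mm above the lid. I pressed each section in turn with the closed fingertips.

- **Height:** each press stopped with the fingertips at 70 mm (flush) against about 5–9 N.
- **Camera comparison:** near_left and far_right were already shut at the start. The other four sat visibly lower afterwards, level with those two. The measured pixel drop for those four was a bit smaller than predicted, because the scene camera's resolution is coarse.
- **Surroundings:** the tray, clay pot and twine are where they stood, and so are the parts of the dibber and label jar I could see. I did not check the grey pot or cloche again at the end, but the arm's path stayed well above them.
- **Check that failed:** an outline fit of the section heights from the wrist camera was too imprecise to tell open from shut, so I did not rely on it.

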